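# Seat the slide insert on the microscope stage pins

### The job

The metal slide insert on the microscope stage has not gone home: its far side is riding up on the stage's two locating pins. With a fingertip or the outside of closed fingers, nudge it across the stage until both of its holes drop over the pins and it lies flat on the stage all round, then take the hand away. Do not grip the insert, pick it up or tip it, and leave the other things on the stage and the bench where they are.

Things in the scene. Friction and masses are not known exactly. Their poses are not given: they have to be found in the camera images.
- stage: Fixed XY stage of an open-frame microscope, bolted to the bench. Origin on the bench (z = 0) under the stage's middle; x points away from the robot, y left, z up. Its flat dark top, 240 (x) by 360 (y) mm, lies 95 mm above the bench, with an opening of 40 by 80 mm in the middle. Its motors and camera stick out at the far and right sides, below the top.
- rail (a point): Middle of the foot of the front face of a straight back stop rail fixed on the stage at stage x = +57 mm: aluminium, 18 mm tall, 12 mm thick, y -85 to +85 mm. The seated insert's far edge stands 2 mm clear of it. With the insert slid along the rail, its holes come over the pins (the tapered pins catch a hole from about 3 mm off).
- pin_left (a point): Foot of the left locating pin, on its axis at the stage top; at stage x = +33, y = +45 mm. Steel, 8 mm diameter, 8 mm tall, the upper 4.5 mm tapering to a 2.4 mm tip.
- pin_right (a point): Foot of the right locating pin, the same, at stage x = +33, y = -45 mm.
- insert: Loose aluminium slide insert, 110 (x) by 160 (y) by 10 mm, 0.3 to 0.5 kg, with a glass slide and two clips on top (up to 3.5 mm above it). Origin: centre of its underside; seated, that is the stage's x = y = 0 at its top, axes alike. At first its far side is 8 mm up on the pins, near edge on the stage, 8-15 mm short of home in x, up to 30 mm off in y, turned up to 0.05 rad. Slides at 2-4 N.
- hole_left (a point): centre of the left hole in the insert, round, 10 mm diameter, right through; at x = +33 mm, y = +45 mm of the insert, on its underside. It goes over pin_left
- hole_right (a point): centre of the right hole in the insert, a short slot 10 mm (x) by 13 mm (y), right through; at x = +33 mm, y = -45 mm of the insert, on its underside. It goes over pin_right
- oil_bottle: Small amber bottle of immersion oil, 24 mm diameter, 50 mm tall, standing on the stage behind the rail, on the left; origin under its middle. Leave alone.
- objective_can: Objective lens in its clear can with black lid, 38 mm diameter, 42 mm tall, standing on the stage behind the rail, on the right; origin under its middle. Leave alone.
- petri_dish: Small lidded culture dish, 37 mm diameter, 11 mm tall, on the near left corner of the stage; origin under its middle. Leave alone.
- slide_box: Blue slide box, 102 by 212 by 36 mm, on the bench to the left; origin under its middle. Leave alone.
- beaker: Glass beaker, 68 mm diameter, 90 mm tall, on the bench to the right; origin under its middle. Leave alone.
- screwdriver: Screwdriver, 160 mm long, lying on the bench to the right. Leave alone.
- tip_box: Pipette tip box, 87 by 122 by 67 mm, on the bench to the near right; origin under its middle. Leave alone.
There are look-alikes about, which are no part of the job. There is more than one size of the insert; the one meant has the size given above.

How it is judged:
At the end, for the whole second after the job is handed in: The insert is over both pins and flat on the stage: the left hole is centred over the left pin within 2.5 mm, the insert is square to the stage within 0.035 rad, its underside is within 1.5 mm of the stage top and level within 0.02 rad, and it is at rest (horizontal distance between hole_left and pin_left below 0.0025 m and angle between the y axis of insert and the y axis of stage, either way round below 0.035 rad and z of insert in the frame of stage below 0.0965 m and angle between insert's own z axis and vertical below 0.02 rad and linear speed of insert below 0.01 m/s); the robot touches nothing.
It fails at once if the insert is lifted off (the middle of its underside more than 14 mm above the stage top) (z of insert in the frame of stage above 0.109 m).
It fails at once if the insert is tipped up (more than 0.2 rad) (angle between insert's own z axis and vertical above 0.2 rad).
It fails at once if another thing on the stage or bench is moved more than 20 mm (distance of any of oil_bottle, objective_can, petri_dish, slide_box, beaker, screwdriver, tip_box from where it was at the start of the episode above 0.02 m).
It also fails if it takes over 42 s, if anything falls off the work surface, if the arm or the gripper's body presses on something with over 40 N, if the wrist force passes 120 N, or if a joint passes its speed limit or range.

### The arm

A 7-joint arm with a two-finger parallel gripper is mounted at the origin on the work surface. World frame = base frame: x ahead of the robot, y to its left, z up, the work surface at z = 0. Lengths are in m, angles in rad, forces in N, time in s.
With the tool pointing down it reaches from about 0.425 to 0.875 m from the base axis. Payload 4.7 kg.
Tool frame: the origin (TCP) lies on the front face of the gripper's body, between the roots of the fingers; the fingertips stand 73 mm ahead of it and the grasp point (between the pads) lies 54 mm ahead of it; x points along the fingers, y is the direction in which the jaws open and shut, and the axes are right-handed (so a half turn about x gives the same grasp; the last joint's range is limited). The gripper opens to 85 mm and grips with 20 to 120 N. Pads are 22 mm wide; open, the fingers measure 114 mm over their backs; the gripper's body (76 mm by 85 mm) begins 54 mm behind the grasp point. The pads swing forward as they close: fully open they stand 13 mm farther back than shut.
Start: joints at [1.232, 0.321, -0.07, 1.45, 0.023, 1.371, -0.057], TCP at [0.225, -0.61, 0.304] pointing down, gripper open.
Joint ranges: [-2.86, 2.86], [-0.3, 2.09], [-1.38, 1.24], [0.06, 2.45], [-1.56, 4.7], [0.09, 2.05], [-2.69, 2.69]. Speed limits (rad/s): [2.57, 2.57, 3.14, 3.14, 3.14, 3.14, 3.14].

### API

Orientations are given as a unit quaternion [x, y, z, w].
In Python, from bench import sense, viewer, ctrl gives the robot as it stands.
- The arm moves only by the tool carry_out, never from a script. Its argument "moves" is a list of rows, each an object of numbers: "gripper": the opening, from -1 (shut) to 1 (fully open); "dx", "dy", "dz": the shift along the tool's x, y, z in units of 6 cm (1.0 is 6 cm); "ax", "ay", "az": the turn, a rotation vector about the tool's x, y, z in units of 10 degrees (1.0 is 10 degrees). A call has exactly 8 rows; each row shifts and turns the pose as measured when the row begins, along the tool's axes as they then stand; what a row does not reach is not made up. A row lasts 1/8 s, in which the tool goes at most 62.5 mm and 10.7 degrees, less where a joint would pass 70% of its speed; a pose out of reach is approached as far as the arm can. A call with a number of a shift or a turn outside -1 to 1 is refused whole. A call with a gripper value outside its range is refused whole. The fingers move at their own pace and stop on an object; "squeeze" is the grip in N (left out, the last holds). Time passes only in rows, so rows that do not move let the fingers close, or fill a call up. It gives the time, the measured TCP pose, the force and the opening at its end, in the units of the state.
- sense(): the state, without advancing time (a new reading comes with each control period).
- viewer.camera(name): name is "scene" or "top" or "wrist"; returns a dict with "pixels" (384x512x3 uint8, blue, green, red), "camera_matrix" (3x3 intrinsics, pixels), "world_from_camera" (4x4, takes a point from camera to world coordinates); the wrist camera has in their place "T_tool_cam" (4x4, takes a point from camera to tool coordinates, whose origin is the TCP and whose axes are the tool frame's). Camera axes: x right, y down, z forward; pixel columns grow to the right and rows downward; lengths in m; the calibration is good to about 2 mm. A picture is of the moment at which its call begins: read the wrist's pose just before it. There is no depth.
- ctrl.hand_in(): hands the job in, once; it reports no verdict.
The state is a dict: "clock": time; "joints": joint angles; "joint_vel": joint speeds; "effort": joint torques, N m; "ee_pos": TCP position; "ee_rot": TCP orientation; "wrist_force": force on the tool from outside, world axes, zero at the start; "moment": the same for the moment, N m; "width": opening from 0.0 (shut) to 1.0 (fully open).
Only numpy, scipy, OpenCV 4.12 (cv2) and the standard library are available. Lean on these libraries where they do the work, as an engineer would, in place of code of your own. Each camera call takes 0.05 s, during which the arm holds its last target.

## Working session

There is one attempt and no reset: what is moved stays moved. The work goes in short steps, Python scripts to look and compute and a tool call to move; the robot and the scene stay as the last step left them, time stands still between calls to the robot, and variables do not carry over. Pictures are saved under pics/ and viewed, and the job is handed in when it is done.

Besides the shell and the picture viewer there is one more tool, called after ">>>" in YAML: its name, and indented under it one key for each argument. carry_out: Moves the arm, as the interface text tells. Shifts and turns lie within -1 to 1; 1 stands for 6 cm of shift or 10 degrees of turn. Its arguments: {"type":"object","properties":{"moves":{"type":"array"},"squeeze":{"type":"number"}},"required":["moves"]}

```bash
ls; mkdir -p pics
python3 - <<'E'
from bench import sense, viewer
import cv2,pickle
s=sense();print(s)
d={}
for n in ["scene","top","wrist"]:
    c=viewer.camera(n);d[n]=c;cv2.imwrite(f"pics/{n}0.png",c["pixels"])
    print(n,c["camera_matrix"],c.get("world_from_camera",c.get("T_tool_cam")))
pickle.dump(d,open("d0.pkl","wb"))
E
```

```text
pics
{'clock': 0.0, 'joints': array([ 1.23209471,  0.32182754, -0.07012028,  1.45171055,  0.02257674,
        1.37081075, -0.05687926]), 'joint_vel': array([-6.37626328e-04,  1.56976685e-03,  2.72851909e-04, -2.14370258e-03,
        5.95920713e-05, -1.69175271e-03,  7.03548809e-06]), 'effort': array([ 5.70966813e-05, -4.93580997e+01, -3.82177150e-01, -3.14336407e+01,
        1.30193867e-02,  1.11988085e-02, -2.12042330e-06]), 'ee_pos': array([ 0.22443509, -0.60957858,  0.30280285]), 'ee_rot': array([-0.69598285, -0.12479724,  0.69627375, -0.12343579]), 'wrist_force': array([-0.6753244 ,  0.55291865, -0.86809819]), 'moment': array([-0.00527305, -0.02310244,  0.02929211]), 'width': 1.0007104162730769}
scene [[351.74289848   0.         254.38024222]
 [  0.         351.74289848 198.53433743]
 [  0.           0.           1.        ]] [[ 0.61558351  0.57110014 -0.5430484   1.08049675]
 [ 0.78800456 -0.45505492  0.41469727 -0.41660569]
 [-0.01028318 -0.68320542 -0.73015383  0.8647115 ]
 [ 0.          0.          0.          1.        ]]
top [[489.75062927   0.         254.48756968]
 [  0.         489.75062927 186.16020938]
 [  0.           0.           1.        ]] [[ 0.03782877 -0.97898002  0.20041732  0.17288107]
 [-0.99927712 -0.0363032   0.01128307 -0.02248099]
 [-0.00377011 -0.20069927 -0.97964565  1.65581347]
 [ 0.          0.          0.          1.        ]]
wrist [[326.79503211   0.         254.83850031]
 [  0.         326.79503211 192.01971568]
 [  0.           0.           1.        ]] [[ 5.48341138e-04 -3.21545038e-01  9.46894127e-01 -7.03962588e-02]
 [ 9.99999746e-01 -2.54278715e-04 -6.65441932e-04  8.08223278e-05]
 [ 4.54744574e-04  9.46894252e-01  3.21544817e-01 -8.35460229e-02]
 [ 0.00000000e+00  0.00000000e+00  0.00000000e+00  1.00000000e+00]]
```

View pics/scene0.png

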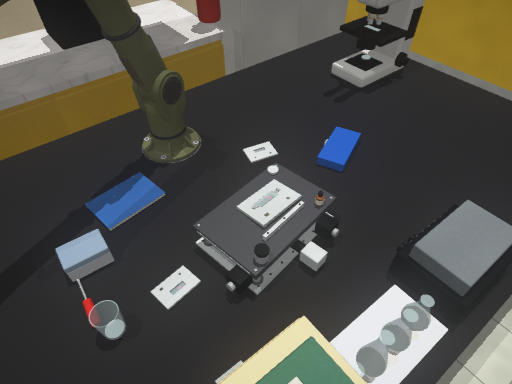

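View pics/top0.png

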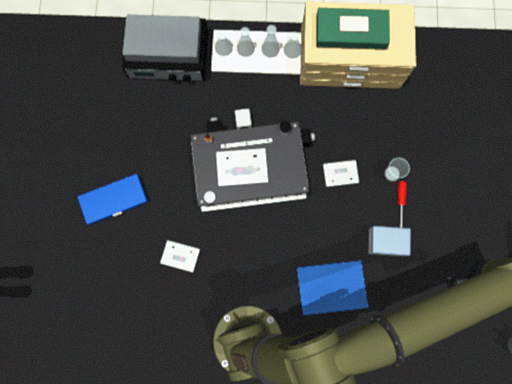

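View pics/wrist0.png

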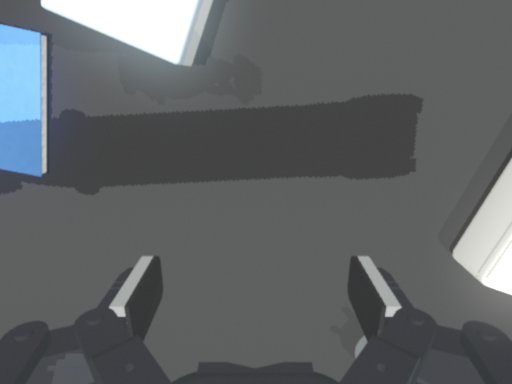

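The top view shows the insert on the stage at about (242,167), the rail behind it at (246,143) and look-alike inserts on the bench at (180,256) and (341,173). I'll zoom in.

Run:
```python
import cv2,pickle
d=pickle.load(open("d0.pkl","rb"))
t=d["top"]["pixels"][110:220,180:325];cv2.imwrite("pics/topz.png",cv2.resize(t,None,fx=5.4,fy=5.4,interpolation=cv2.INTER_CUBIC))
t=d["scene"]["pixels"][155:295,185:350];cv2.imwrite("pics/scenez.png",cv2.resize(t,None,fx=4.2,fy=4.2,interpolation=cv2.INTER_CUBIC))
```

```text
(no output)
```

View pics/topz.png

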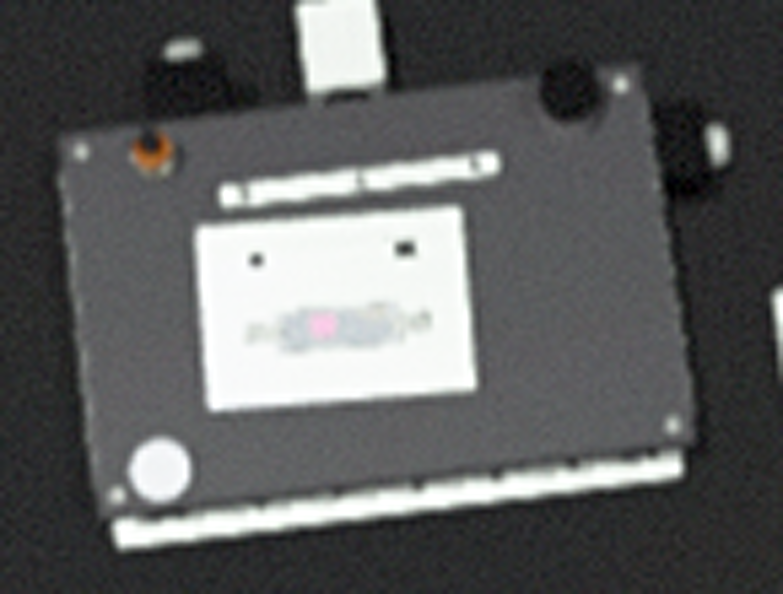

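View pics/scenez.png

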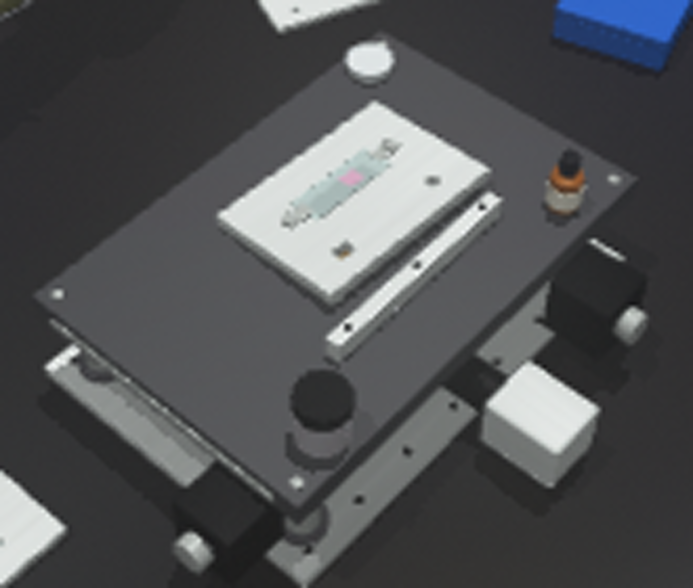

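```bash
cat > h.py <<'E'
import numpy as np,cv2
def ray(c,uv,z,T=None):
    K=c["camera_matrix"];T=c["world_from_camera"] if T is None else T
    r=T[:3,:3]@np.linalg.solve(K,[uv[0],uv[1],1.]);o=T[:3,3]
    return o+r*(z-o[2])/r[2]
def quad(mask):
    cs,_=cv2.findContours(mask,cv2.RETR_EXTERNAL,cv2.CHAIN_APPROX_NONE)
    return cs
E
python3 - <<'E'
import pickle;from h import *
c=pickle.load(open("d0.pkl","rb"))["top"]
F=8
x0,y0=180,110
g=cv2.cvtColor(c["pixels"][110:220,180:325],cv2.COLOR_BGR2GRAY)
g=cv2.resize(g,None,fx=F,fy=F,interpolation=cv2.INTER_CUBIC)
def full(p): p=np.asarray(p,float); return (p+.5)/F-.5+[x0,y0]
m=(g>160).astype(np.uint8)*255
for q in quad(m):
    a=cv2.contourArea(q)/F/F
    if a<40: continue
    r=cv2.minAreaRect(q);b=full(cv2.boxPoints(r))
    print("white",round(a),full(r[0]),b.round(2).tolist())
    for z in (.105,.110,.113):
        P=[ray(c,u,z)[:2] for u in b];P=np.array(P)
        print(z,P.round(4).tolist(),"sides",np.linalg.norm(np.roll(P,-1,0)-P,axis=1).round(4))
m=((g>45)).astype(np.uint8)*255
q=max(quad(m),key=cv2.contourArea)
ap=cv2.approxPolyDP(cv2.convexHull(q),15,True)
print("stage",full(ap[:,0]).round(1).tolist())
mm=cv2.cvtColor(g,cv2.COLOR_GRAY2BGR);cv2.drawContours(mm,[ap],-1,(0,0,255),2);cv2.imwrite("pics/stq.png",cv2.resize(mm,None,fx=.65,fy=.65))
# small blobs: dark holes in insert, bright corner screws
E
```

```text
white 446 [253.26844788 202.38050842] [[200.34, 205.76], [305.55, 193.47], [306.2, 199.0], [200.98, 211.29]]
0.105 [[0.4196, 0.1665], [0.4722, -0.1699], [0.4542, -0.1723], [0.4018, 0.1634]] sides [0.3405 0.0181 0.3397 0.0181]
0.11 [[0.4188, 0.1659], [0.4712, -0.1694], [0.4533, -0.1718], [0.401, 0.1628]] sides [0.3394 0.0181 0.3386 0.018 ]
0.113 [[0.4183, 0.1655], [0.4707, -0.1692], [0.4528, -0.1715], [0.4006, 0.1624]] sides [0.3388 0.0181 0.338  0.018 ]
white 105 [209.23003387 196.58544159] [[201.67, 193.39], [212.35, 188.99], [216.79, 199.78], [206.11, 204.18]]
0.105 [[0.4601, 0.1647], [0.4758, 0.131], [0.441, 0.1148], [0.4254, 0.1483]] sides [0.0371 0.0384 0.037  0.0383]
0.11 [[0.4591, 0.1641], [0.4748, 0.1305], [0.4401, 0.1143], [0.4246, 0.1477]] sides [0.037  0.0383 0.0368 0.0382]
0.113 [[0.4586, 0.1637], [0.4742, 0.1302], [0.4396, 0.1141], [0.4241, 0.1474]] sides [0.0369 0.0382 0.0368 0.0381]
white 1717 [241.5447998  166.68322372] [[215.09, 151.23], [265.37, 147.42], [268.0, 182.14], [217.72, 185.95]]
0.105 [[0.6023, 0.129], [0.6213, -0.0354], [0.5051, -0.0478], [0.4864, 0.1142]
[... 614 characters left out ...]
13 [[0.6258, 0.1141], [0.6541, -0.055], [0.6377, -0.0575], [0.6095, 0.1112]] sides [0.1714 0.0165 0.1711 0.0165]
white 232 [242.5586853  117.34634113] [[234.07, 109.74], [248.76, 107.79], [251.05, 124.95], [236.36, 126.91]]
0.105 [[0.7479, 0.0734], [0.7566, 0.0246], [0.6969, 0.0146], [0.6883, 0.063]] sides [0.0495 0.0606 0.0491 0.0605]
0.11 [[0.7461, 0.0731], [0.7547, 0.0245], [0.6952, 0.0145], [0.6866, 0.0627]] sides [0.0494 0.0604 0.049  0.0603]
0.113 [[0.745, 0.0729], [0.7536, 0.0244], [0.6942, 0.0144], [0.6856, 0.0626]] sides [0.0493 0.0603 0.0489 0.0602]
stage [[298.8, 121.2], [308.7, 184.4], [305.9, 198.7], [200.7, 211.7], [196.9, 207.2], [190.3, 133.9], [233.7, 109.6], [249.9, 109.6]]
```

View pics/stq.png

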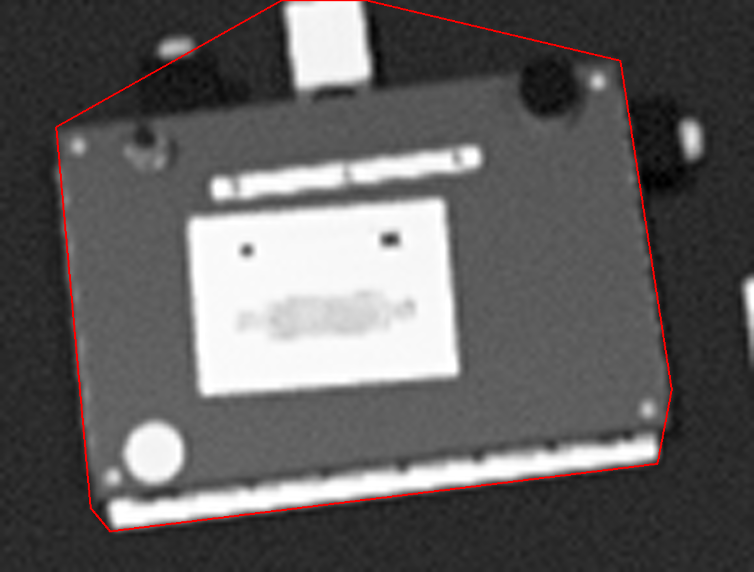

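Run:
```python
import pickle;from h import *
from scipy.spatial.transform import Rotation as R
from bench import sense
s=sense();print(R.from_quat(s["ee_rot"]).as_matrix().round(3))
c=pickle.load(open("d0.pkl","rb"))["top"]
z=lambda p:np.array([p[0]/.65/8-.5+180,p[1]/.65/8-.5+110])
g=cv2.cvtColor(c["pixels"],cv2.COLOR_BGR2GRAY).astype(float)
S=[]
for p in [(78,146),(597,81),(648,409),(113,477)]:
    u=z(p);i,j=np.round(u).astype(int);w=g[j-2:j+3,i-2:i+3];w=np.clip(w-np.median(w)-8,0,None)
    yy,xx=np.mgrid[j-2:j+3,i-2:i+3];uv=[(w*xx).sum()/w.sum(),(w*yy).sum()/w.sum()]
    P=ray(c,uv,.095);S.append(P[:2]);print(uv,P)
S=np.array(S);print("centre",S.mean(0),np.linalg.norm(np.roll(S,-1,0)-S,axis=1))
d=(S[0]+S[3]-S[1]-S[2]);yaw=np.arctan2(-d[0],d[1]);e=S[0]+S[1]-S[2]-S[3];print("yaw",yaw,np.arctan2(e[1],e[0]))
Rs=np.array([[np.cos(yaw),-np.sin(yaw)],[np.sin(yaw),np.cos(yaw)]])
print("screws st",((S-S.mean(0))@Rs).round(4))
hl=ray(c,z((247,250)),.113)[:2];hr=ray(c,z((390,239)),.113)[:2]
for n,P in (("hl",hl),("hr",hr),("ins",ray(c,(241.54,166.68),.110)[:2]),("bottle",ray(c,z((147,152)),.12)[:2]),("can",ray(c,z((548,85)),.137)[:2]),("rail",ray(c,(246.07,142.98),.112)[:2]),("dish",ray(c,(209.2,196.6),.105)[:2])):
    print(n,P.round(4),((P-S.mean(0))@Rs).round(4))
```

```text
[[-0.001  0.346 -0.938]
 [ 0.001 -0.938 -0.346]
 [-1.    -0.001  0.   ]]
[np.float64(194.55855855855856), np.float64(137.61861861861863)] [0.64931284 0.20068349 0.095     ]
[np.float64(294.5081081081081), np.float64(125.14594594594594)] [ 0.70484736 -0.13011128  0.095     ]
[np.float64(304.0949554896142), np.float64(188.2225519287834)] [ 0.49133241 -0.16583302  0.095     ]
[np.float64(201.24935732647816), np.float64(201.21593830334191)] [0.43614562 0.16567913 0.095     ]
centre [0.57040956 0.01760458] [0.335424   0.21648251 0.33607422 0.21602215]
yaw 0.16564345552896298 0.16426469476441463
screws st [[ 0.108   0.1676]
 [ 0.1082 -0.1679]
 [-0.1082 -0.1679]
 [-0.108   0.1682]]
hl [0.5801 0.0883] [0.0212 0.0681]
hr [ 0.5905 -0.0009] [ 0.0168 -0.0216]
ins [0.5521 0.0398] [-0.0144  0.0249]
bottle [0.6395 0.1537] [0.0906 0.1229]
can [ 0.687  -0.0961] [ 0.0963 -0.1313]
rail [0.632  0.0283] [0.0626 0.0004]
dish [0.4505 0.1398] [-0.0982  0.1403]
```

>>> carry_out:
  moves:
    - {"gripper":-1,"dy":-0.5,"dz":-0.85}
    - {"gripper":-1,"dy":-0.5,"dz":-0.85}
    - {"gripper":-1,"dy":-0.5,"dz":-0.85}
    - {"gripper":-1,"dy":-0.5,"dz":-0.85}
    - {"gripper":-1,"dy":-0.75,"dz":-0.65}
    - {"gripper":-1,"dy":-0.8,"dz":-0.55}
    - {"gripper":-1,"dy":-0.8,"dz":-0.55}
    - {"gripper":-1,"dy":-0.8,"dz":-0.55}

```text
validation failed for argument at $.mo...
```

>>> carry_out:
  moves:
    - {"gripper":-1,"dx":0,"dy":-0.5,"dz":-0.85,"ax":0,"ay":0,"az":0}
    - {"gripper":-1,"dx":0,"dy":-0.5,"dz":-0.85,"ax":0,"ay":0,"az":0}
    - {"gripper":-1,"dx":0,"dy":-0.5,"dz":-0.85,"ax":0,"ay":0,"az":0}
    - {"gripper":-1,"dx":0,"dy":-0.5,"dz":-0.85,"ax":0,"ay":0,"az":0}
    - {"gripper":-1,"dx":0,"dy":-0.75,"dz":-0.65,"ax":0,"ay":0,"az":0}
    - {"gripper":-1,"dx":0,"dy":-0.8,"dz":-0.55,"ax":0,"ay":0,"az":0}
    - {"gripper":-1,"dx":0,"dy":-0.8,"dz":-0.55,"ax":0,"ay":0,"az":0}
    - {"gripper":-1,"dx":0,"dy":-0.8,"dz":-0.55,"ax":0,"ay":0,"az":0}

```text
clock: 1.15
ee_pos: [0.443, -0.1938, 0.2996]
ee_rot: [-0.696, -0.121, 0.698, -0.12]
wrist_force: [1.3, -0.5, 0.1]
width: -0.0
```

>>> carry_out:
  moves:
    - {"gripper":-1,"dx":0,"dy":0,"dz":0,"ax":0.53,"ay":0,"az":0}
    - {"gripper":-1,"dx":0,"dy":0,"dz":0,"ax":0.53,"ay":0,"az":0}
    - {"gripper":-1,"dx":0.17,"dy":-0.66,"dz":-0.2,"ax":0,"ay":0,"az":0}
    - {"gripper":-1,"dx":0.17,"dy":-0.66,"dz":-0.2,"ax":0,"ay":0,"az":0}
    - {"gripper":-1,"dx":0.17,"dy":-0.66,"dz":-0.2,"ax":0,"ay":0,"az":0}
    - {"gripper":-1,"dx":0.17,"dy":-0.66,"dz":-0.2,"ax":0,"ay":0,"az":0}
    - {"gripper":-1,"dx":0.17,"dy":-0.66,"dz":-0.2,"ax":0,"ay":0,"az":0}
    - {"gripper":-1,"dx":0,"dy":0,"dz":0,"ax":0,"ay":0,"az":0}

```text
clock: 2.15
ee_pos: [0.4715, 0.0241, 0.247]
ee_rot: [-0.704, -0.058, 0.706, -0.056]
wrist_force: [-0.0, -1.7, -0.4]
width: 0.004
```

```bash
cat >> h.py <<'E'
from scipy.spatial.transform import Rotation as R
C=np.array([.57041,.0176]);YAW=.1655
Rs=np.array([[np.cos(YAW),-np.sin(YAW)],[np.sin(YAW),np.cos(YAW)]])
def st(P): return (np.asarray(P)[:2]-C)@Rs
def snap(names,tag):
    from bench import sense,viewer
    s=sense();Tt=np.eye(4);Tt[:3,:3]=R.from_quat(s["ee_rot"]).as_matrix();Tt[:3,3]=s["ee_pos"]
    print(s["clock"],"tcp",s["ee_pos"].round(4),"stage",st(s["ee_pos"]).round(4),"F",s["wrist_force"].round(1))
    ty=Tt[:3,1]; print("tool-stage yaw err",np.arctan2(ty[0],-ty[1])-YAW, "tilt",Tt[2,0])
    out={}
    for n in names:
        c=viewer.camera(n)
        if n=="wrist": c["world_from_camera"]=Tt@c["T_tool_cam"]
        out[n]=c;cv2.imwrite(f"pics/{n}{tag}.png",c["pixels"])
    import pickle;pickle.dump(out,open(f"d{tag}.pkl","wb"))
    return out
E
python3 -c "
from h import *
snap(['wrist'],'1')"
```

```text
2.15 tcp [0.4715 0.0241 0.247 ] stage [-0.0965  0.0227] F [-0.  -1.7 -0.4]
tool-stage yaw err -0.004195631672328337 tilt -0.9999943917543147
```

View pics/wrist1.png

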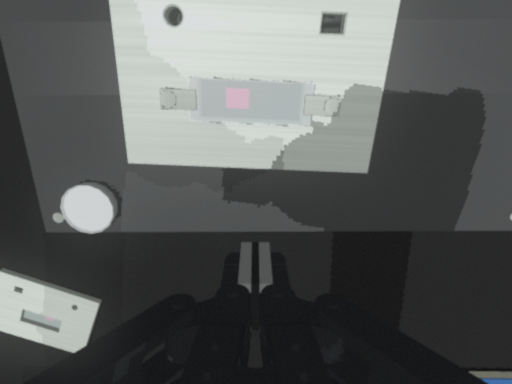

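```bash
python3 -c "
from h import *;import pickle
c=pickle.load(open('d1.pkl','rb'))['wrist']
for n,u,z in (('nl',(128,163),.105),('nr',(367,173),.105),('hl',(173,15),.113),('hr',(333,23),.113),('dish',(90,208),.106),('stedgeL',(46,233),.095),('stedge',(255,232),.095)):
    print(n,st(ray(c,u,z)).round(4))
"
```

```text
nl [-0.0647  0.1076]
nr [-0.0722 -0.0523]
hl [0.0218 0.0682]
hr [ 0.0173 -0.0212]
dish [-0.0964  0.1379]
stedgeL [-0.1209  0.1805]
stedge [-0.1206  0.0232]
```

>>> carry_out:
  moves:
    - {"gripper":-1,"dx":0.3,"dy":0.18,"dz":0.06,"ax":0.02,"ay":0,"az":0}
    - {"gripper":-1,"dx":0.3,"dy":0,"dz":0,"ax":0,"ay":0,"az":0}
    - {"gripper":-1,"dx":0.3,"dy":0,"dz":0,"ax":0,"ay":0,"az":0}
    - {"gripper":-1,"dx":0.25,"dy":0,"dz":0,"ax":0,"ay":0,"az":0}
    - {"gripper":-1,"dx":0.1,"dy":0,"dz":0,"ax":0,"ay":0,"az":0}
    - {"gripper":-1,"dx":0,"dy":0,"dz":-0.1,"ax":0,"ay":0,"az":0}
    - {"gripper":-1,"dx":0,"dy":0,"dz":-0.1,"ax":0,"ay":0,"az":0}
    - {"gripper":-1,"dx":0,"dy":0,"dz":0,"ax":0,"ay":0,"az":0}

```text
clock: 3.2
ee_pos: [0.4794, 0.0005, 0.1678]
ee_rot: [-0.702, -0.048, 0.708, -0.05]
wrist_force: [1.0, -0.2, -0.0]
width: -0.001
```

```bash
python3 -c "
from h import *
snap(['wrist'],'2')"
```

```text
3.2 tcp [0.4794 0.0005 0.1678] stage [-0.0926 -0.0019] F [ 1.  -0.2 -0. ]
tool-stage yaw err -0.026663618705526387 tilt -0.9999599923610635
```

View pics/wrist2.png

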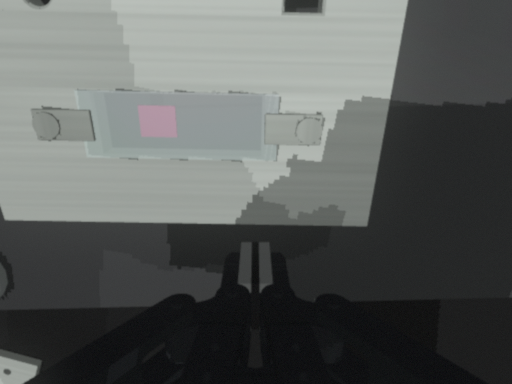

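>>> carry_out:
  moves:
    - {"gripper":-1,"dx":-0.05,"dy":-0.2,"dz":0,"ax":-0.15,"ay":0,"az":0}
    - {"gripper":-1,"dx":0,"dy":0,"dz":0,"ax":0,"ay":0,"az":0}
    - {"gripper":-1,"dx":0,"dy":0,"dz":-0.06,"ax":0,"ay":0,"az":0}
    - {"gripper":-1,"dx":0,"dy":0,"dz":-0.06,"ax":0,"ay":0,"az":0}
    - {"gripper":-1,"dx":0,"dy":0,"dz":-0.06,"ax":0,"ay":0,"az":0}
    - {"gripper":-1,"dx":0,"dy":0,"dz":-0.06,"ax":0,"ay":0,"az":0}
    - {"gripper":-1,"dx":0,"dy":0,"dz":-0.06,"ax":0,"ay":0,"az":0}
    - {"gripper":-1,"dx":0,"dy":0,"dz":0,"ax":0,"ay":0,"az":0}

```text
clock: 4.25
ee_pos: [0.4952, 0.0157, 0.1702]
ee_rot: [-0.701, -0.057, 0.709, -0.06]
wrist_force: [-1.3, -0.1, 0.2]
width: 0.003
```

```bash
python3 -c "
from h import *
snap(['wrist'],'3')"
```

```text
4.25 tcp [0.4952 0.0157 0.1702] stage [-0.0745  0.0106] F [-1.3 -0.1  0.2]
tool-stage yaw err 0.0009311326408676379 tilt -0.9999255021258462
```

View pics/wrist3.png

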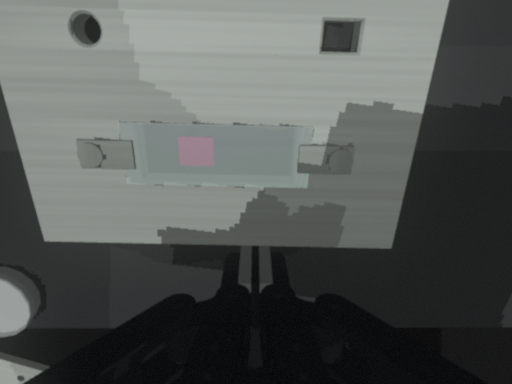

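```bash
cat > m.py <<'E'
from h import *;import pickle,sys
def m(tag,pts):
    c=pickle.load(open(f'd{tag}.pkl','rb'))['wrist']
    for n,u,z in pts: print(n,st(ray(c,u,z)).round(4))
E
python3 -c "
from m import *
m('3',[('nl',(45,241),.105),('nr',(392,248),.105),('hl',(86,28),.113),('hr',(342,36),.113)])"
```

```text
nl [-0.0615  0.1071]
nr [-0.0653 -0.0533]
hl [0.0259 0.0694]
hr [ 0.0234 -0.0201]
```

>>> carry_out:
  moves:
    - {"gripper":-1,"dx":0,"dy":0,"dz":-0.05,"ax":0,"ay":0,"az":0}
    - {"gripper":-1,"dx":0,"dy":0,"dz":-0.05,"ax":0,"ay":0,"az":0}
    - {"gripper":-1,"dx":0,"dy":0,"dz":-0.05,"ax":0,"ay":0,"az":0}
    - {"gripper":-1,"dx":0,"dy":0,"dz":-0.04,"ax":0,"ay":0,"az":0}
    - {"gripper":-1,"dx":0,"dy":0,"dz":0,"ax":0,"ay":0,"az":0}
    - {"gripper":-1,"dx":0,"dy":0,"dz":0,"ax":0,"ay":0,"az":0}
    - {"gripper":-1,"dx":0,"dy":0,"dz":0,"ax":0,"ay":0,"az":0}
    - {"gripper":-1,"dx":0,"dy":0,"dz":0,"ax":0,"ay":0,"az":0}

```text
clock: 5.3
ee_pos: [0.506, 0.0174, 0.1699]
ee_rot: [-0.7, -0.057, 0.71, -0.06]
wrist_force: [-3.1, -0.9, 2.2]
width: -0.002
```

```bash
python3 -c "
from h import *
snap(['wrist'],'4')"
```

```text
5.3 tcp [0.506  0.0174 0.1699] stage [-0.0636  0.0104] F [-3.1 -0.9  2.2]
tool-stage yaw err 0.0006465875839677948 tilt -0.9998860780811945
```

View pics/wrist4.png

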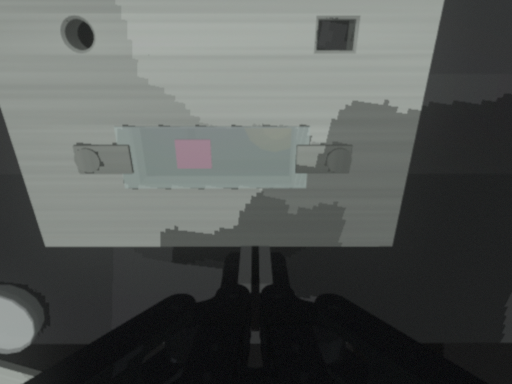

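```bash
python3 -c "
from m import *
m('4',[('nl',(45,246),.105),('nr',(392,247),.105),('hl',(78,33),.113),('hr',(337,34),.113)])"
```

```text
nl [-0.0531  0.1072]
nr [-0.0539 -0.0533]
hl [0.035 0.072]
hr [ 0.0347 -0.0184]
```

>>> carry_out:
  moves:
    - {"gripper":-1,"dx":0,"dy":0,"dz":0.25,"ax":0,"ay":0,"az":0}
    - {"gripper":-1,"dx":-0.35,"dy":0,"dz":0,"ax":0,"ay":0,"az":0}
    - {"gripper":-1,"dx":-0.35,"dy":-0.1,"dz":0,"ax":0,"ay":0,"az":0}
    - {"gripper":-1,"dx":0,"dy":-0.6,"dz":-0.2,"ax":0,"ay":0,"az":0}
    - {"gripper":-1,"dx":0,"dy":-0.6,"dz":-0.35,"ax":0,"ay":0,"az":0}
    - {"gripper":-1,"dx":0,"dy":-0.6,"dz":-0.4,"ax":0,"ay":0,"az":0}
    - {"gripper":-1,"dx":0,"dy":-0.4,"dz":-0.4,"ax":0,"ay":0,"az":0}
    - {"gripper":-1,"dx":0,"dy":0,"dz":0,"ax":0,"ay":0,"az":0}

```text
clock: 6.35
ee_pos: [0.548, 0.168, 0.213]
ee_rot: [-0.703, -0.057, 0.706, -0.059]
wrist_force: [0.1, 0.5, -0.3]
width: 0.002
```

```bash
python3 -c "
from h import *
snap(['wrist','top'],'5')"
```

```text
6.35 tcp [0.548 0.168 0.213] stage [0.0027 0.1521] F [ 0.1  0.5 -0.3]
tool-stage yaw err -0.0017724446826048457 tilt -0.9999887418582817
```

View pics/wrist5.png

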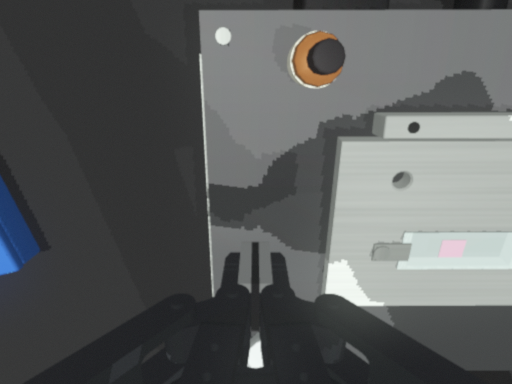

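>>> carry_out:
  moves:
    - {"gripper":-1,"dx":0.25,"dy":0,"dz":0,"ax":0,"ay":0,"az":0}
    - {"gripper":-1,"dx":0.25,"dy":0,"dz":0,"ax":0,"ay":0,"az":0}
    - {"gripper":-1,"dx":0.18,"dy":0,"dz":0,"ax":0,"ay":0,"az":0}
    - {"gripper":-1,"dx":0,"dy":0,"dz":0,"ax":0,"ay":0,"az":0}
    - {"gripper":-1,"dx":0,"dy":0.2,"dz":0,"ax":0,"ay":0,"az":0}
    - {"gripper":-1,"dx":0,"dy":0.2,"dz":0,"ax":0,"ay":0,"az":0}
    - {"gripper":-1,"dx":0,"dy":0.1,"dz":0,"ax":0,"ay":0,"az":0}
    - {"gripper":-1,"dx":0,"dy":0,"dz":0,"ax":0,"ay":0,"az":0}

```text
clock: 7.45
ee_pos: [0.5514, 0.1285, 0.1691]
ee_rot: [-0.703, -0.052, 0.707, -0.058]
wrist_force: [0.5, 0.7, -0.4]
width: -0.001
```

```bash
python3 -c "
from h import *
snap(['wrist'],'6')"
```

```text
7.45 tcp [0.5514 0.1285 0.1691] stage [-0.0005  0.1126] F [ 0.5  0.7 -0.4]
tool-stage yaw err -0.010657224795285858 tilt -0.9999489403003003
```

View pics/wrist6.png

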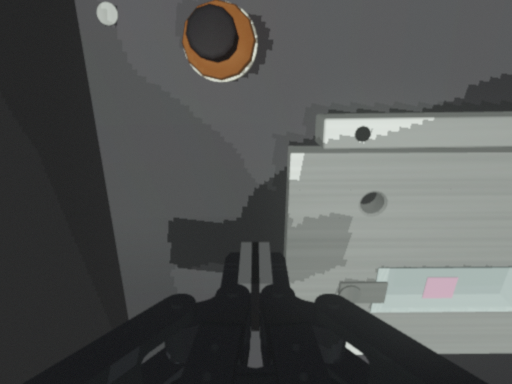

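```bash
python3 -c "
from m import *
m('6',[('fl',(290,148),.114),('le',(285,250),.109),('hl',(371,203),.113),('tipR',(272,243),.097),('tipL',(239,243),.097)])"
```

```text
fl [0.0581 0.098 ]
le [0.0108 0.0985]
hl [0.0344 0.0638]
tipR [0.008  0.1037]
tipL [0.0082 0.1197]
```

```bash
python3 -c "
from m import *
m('5',[('fl',(341,138),.114),('le',(332,240),.109),('hl',(402,180),.113),('nl',(323,305),.105),('bottle',(328,57),.145),('screw',(223,36),.095)])
m('6',[('bottle',(212,33),.145),('screw',(107,13),.095)])
c=pickle.load(open('d5.pkl','rb'))['top']
t=c['pixels'][110:220,180:325];cv2.imwrite('pics/top5z.png',cv2.resize(t,None,fx=5.4,fy=5.4,interpolation=cv2.INTER_CUBIC))
"
```

```text
fl [0.0578 0.1072]
le [-0.0036  0.1062]
hl [0.0347 0.0718]
nl [-0.0531  0.1075]
bottle [0.0948 0.1232]
screw [0.1081 0.1683]
bottle [0.0949 0.1226]
screw [0.1084 0.1687]
```

View pics/top5z.png

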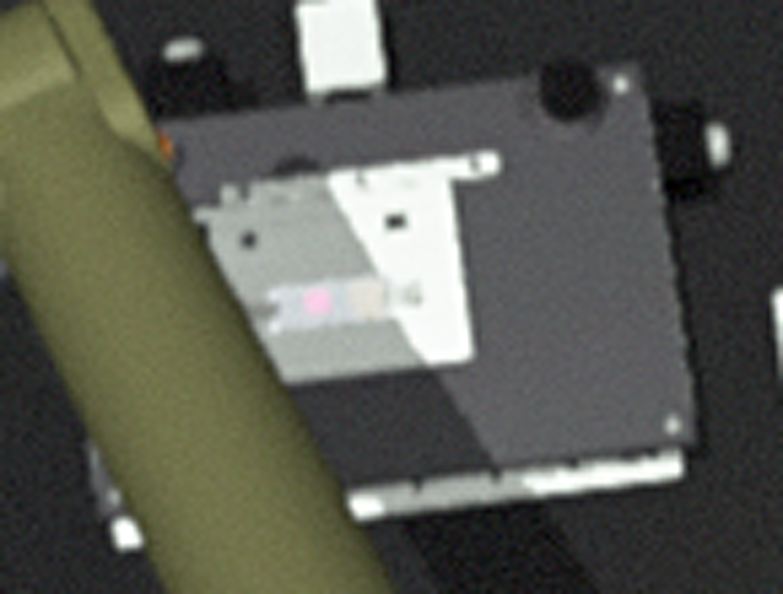

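>>> carry_out:
  moves:
    - {"gripper":-1,"dx":-0.02,"dy":0.06,"dz":-0.02,"ax":-0.03,"ay":0,"az":0}
    - {"gripper":-1,"dx":0,"dy":0.06,"dz":-0.02,"ax":0,"ay":0,"az":0}
    - {"gripper":-1,"dx":0,"dy":0.05,"dz":0,"ax":0,"ay":0,"az":0}
    - {"gripper":-1,"dx":0,"dy":0,"dz":0,"ax":0,"ay":0,"az":0}
    - {"gripper":-1,"dx":0,"dy":0,"dz":0,"ax":0,"ay":0,"az":0}
    - {"gripper":-1,"dx":0,"dy":0,"dz":0,"ax":0,"ay":0,"az":0}
    - {"gripper":-1,"dx":0,"dy":0,"dz":0,"ax":0,"ay":0,"az":0}
    - {"gripper":-1,"dx":0,"dy":0,"dz":0,"ax":0,"ay":0,"az":0}

```text
clock: 8.5
ee_pos: [0.5548, 0.1206, 0.1706]
ee_rot: [-0.703, -0.055, 0.707, -0.06]
wrist_force: [-1.3, 0.6, -0.1]
width: -0.002
```

```bash
python3 -c "
from h import *
snap(['wrist'],'7')"
```

```text
8.5 tcp [0.5548 0.1206 0.1706] stage [0.0015 0.1042] F [-1.3  0.6 -0.1]
tool-stage yaw err -0.002113301915267596 tilt -0.9999565303455993
```

View pics/wrist7.png

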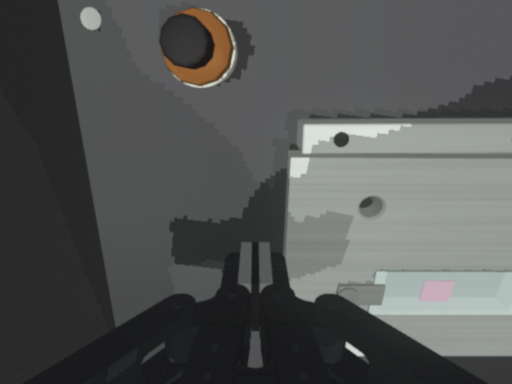

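>>> carry_out:
  moves:
    - {"gripper":-1,"dx":0,"dy":0.05,"dz":-0.01,"ax":0,"ay":0,"az":0}
    - {"gripper":-1,"dx":0,"dy":0.05,"dz":0,"ax":0,"ay":0,"az":0}
    - {"gripper":-1,"dx":0,"dy":0.04,"dz":0,"ax":0,"ay":0,"az":0}
    - {"gripper":-1,"dx":0,"dy":0,"dz":0,"ax":0,"ay":0,"az":0}
    - {"gripper":-1,"dx":0,"dy":0,"dz":0,"ax":0,"ay":0,"az":0}
    - {"gripper":-1,"dx":0,"dy":0,"dz":0,"ax":0,"ay":0,"az":0}
    - {"gripper":-1,"dx":0,"dy":0,"dz":0,"ax":0,"ay":0,"az":0}
    - {"gripper":-1,"dx":0,"dy":0,"dz":0,"ax":0,"ay":0,"az":0}

```text
clock: 9.55
ee_pos: [0.5577, 0.1103, 0.1708]
ee_rot: [-0.703, -0.054, 0.706, -0.06]
wrist_force: [-0.2, -0.0, 0.8]
width: -0.0
```

```bash
python3 -c "
from h import *
snap(['wrist'],'8')"
```

```text
9.55 tcp [0.5577 0.1103 0.1708] stage [0.0028 0.0935] F [-0.2 -0.   0.8]
tool-stage yaw err -0.003377737162604949 tilt -0.9999501179890073
```

View pics/wrist8.png

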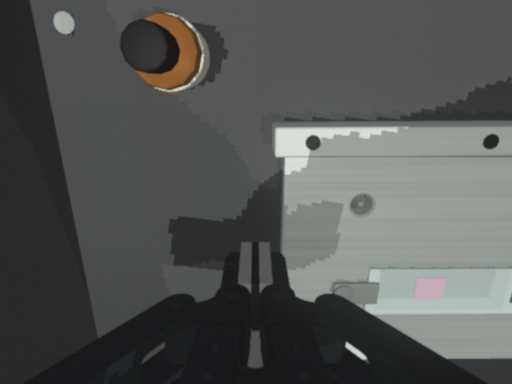

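>>> carry_out:
  moves:
    - {"gripper":-1,"dx":0,"dy":-0.3,"dz":0,"ax":0,"ay":0,"az":0}
    - {"gripper":-1,"dx":-0.2,"dy":0,"dz":0,"ax":0,"ay":0,"az":0}
    - {"gripper":-1,"dx":-0.6,"dy":0,"dz":0,"ax":0,"ay":0,"az":0}
    - {"gripper":-1,"dx":-0.6,"dy":0,"dz":0.3,"ax":0,"ay":0,"az":0}
    - {"gripper":-1,"dx":0,"dy":0.6,"dz":0.3,"ax":0,"ay":0,"az":0}
    - {"gripper":-1,"dx":0,"dy":0.6,"dz":0.3,"ax":0,"ay":0,"az":0}
    - {"gripper":-1,"dx":0,"dy":0.6,"dz":0.2,"ax":0,"ay":0,"az":0}
    - {"gripper":-1,"dx":0,"dy":0,"dz":0,"ax":0,"ay":0,"az":0}

```text
clock: 10.6
ee_pos: [0.507, 0.014, 0.2644]
ee_rot: [0.705, 0.057, -0.704, 0.064]
wrist_force: [-0.1, -0.0, -1.3]
width: 0.001
```

```bash
python3 -c "
from h import *
o=snap(['wrist','scene'],'9')
t=o['scene']['pixels'][155:295,185:350];cv2.imwrite('pics/scene9z.png',cv2.resize(t,None,fx=4.2,fy=4.2,interpolation=cv2.INTER_CUBIC))"
```

```text
10.6 tcp [0.507  0.014  0.2644] stage [-0.0631  0.0069] F [-0.1 -0.  -1.3]
tool-stage yaw err 0.005206657016784466 tilt -0.9999502446452506
```

View pics/wrist9.png

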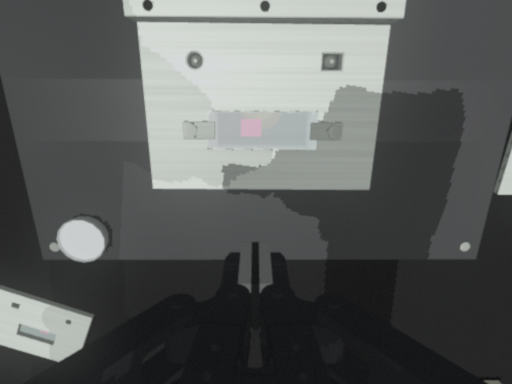

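View pics/scene9z.png

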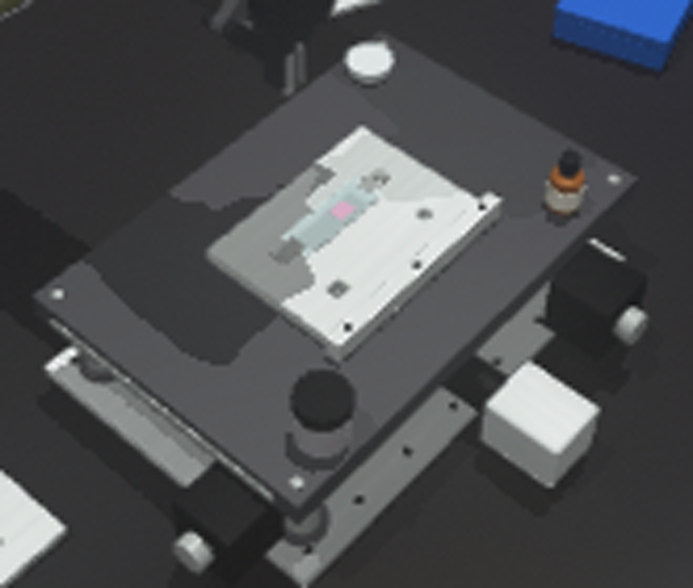

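Both pins show inside their holes at (195,60) and (332,62), and a gap shows at the rail. I'll check flatness from the corner distances, and the hole centres.

```bash
python3 -c "
from m import *
c=pickle.load(open('d9.pkl','rb'))['wrist']
g=c['pixels']
cv2.imwrite('pics/w9a.png',cv2.resize(g[0:110,120:410],None,fx=2.7,fy=2.7,interpolation=cv2.INTER_CUBIC))
z=lambda p:np.array([152,189])
m('9',[('nl',(152.5,189),.105),('nr',(371,190),.105),('fl',(138.5,22.5),.105),('fr',(389.5,25),.105),('fl up9',(138.5,22.5),.114),('fr up9',(389.5,25),.114),('hl',(195,60),.105),('hr',(332,62),.105),('dish',(82,240),.106)])
"
```

```text
nl [-0.0553  0.0811]
nr [-0.0558 -0.0809]
fl [0.0551 0.0793]
fr [ 0.0546 -0.0795]
fl up9 [0.0537 0.0765]
fr up9 [ 0.0533 -0.076 ]
hl [0.0333 0.045 ]
hr [ 0.0326 -0.0446]
dish [-0.0966  0.1391]
```

View pics/w9a.png

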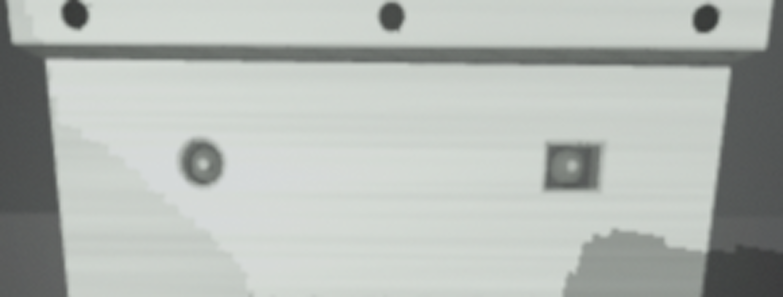

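Both holes are centred on the pins, but the near width (162 mm) and the far width (159 mm) differ slightly. I'll refine the corners with edge fits before deciding.

```bash
cat > fit.py <<'E'
from m import *
def edge(g,a,b,n,half=8):
    # subpixel max-gradient points along normals of a-b, robust line
    a=np.array(a,float);b=np.array(b,float);d=(b-a)/np.linalg.norm(b-a);nn=np.array([-d[1],d[0]])
    t=np.arange(-half,half+.01,.25);P=[]
    for s in np.linspace(.08,.92,n):
        p=a+(b-a)*s+t[:,None]*nn
        v=cv2.remap(g,p[:,0].astype(np.float32)[None],p[:,1].astype(np.float32)[None],cv2.INTER_LINEAR)[0]
        gr=np.abs(np.gradient(cv2.GaussianBlur(v[None],(0,0),2)[0]))
        i=gr.argmax(); 
        if gr[i]>1: P.append(p[i])
    P=np.array(P,np.float32);vx,vy,x,y=cv2.fitLine(P,cv2.DIST_HUBER,0,.5,.01).ravel()
    return np.cross([x,y,1],[x+vx,y+vy,1])
def corners(tag,nl,nr,fr,fl,h=6):
    c=pickle.load(open(f'd{tag}.pkl','rb'))['wrist'];g=cv2.cvtColor(c['pixels'],cv2.COLOR_BGR2GRAY).astype(np.float32)
    L=[edge(g,a,b,60,h) for a,b in ((nl,nr),(nr,fr),(fr,fl),(fl,nl))]
    out=[]
    for n,i,j in (('nl',3,0),('nr',0,1),('fr',1,2),('fl',2,3)):
        p=np.cross(L[i],L[j]);p=p[:2]/p[2];w=st(ray(c,p,.105));print(n,p.round(2),w.round(4));out.append(w)
    print('near w',np.linalg.norm(out[0]-out[1]),'far w',np.linalg.norm(out[2]-out[3]),'sides',np.linalg.norm(out[1]-out[2]),np.linalg.norm(out[3]-out[0]))
E
python3 -c "
from fit import *
corners('9',(152.5,189),(371,190),(389.5,25),(138.5,22.5),5)"
```

```text
nl [152.27 188.47] [-0.0549  0.0812]
nr [369.09 189.53] [-0.0554 -0.0794]
fr [390.4   24.36] [ 0.055 -0.08 ]
fl [136.18  21.15] [0.0558 0.0807]
near w 0.1605883989174699 far w 0.1606964338613982 sides 0.11043372058280712 0.11070359287862107
```

With the edge fits, the near and far widths agree (160.6 and 160.7 mm at the seated height), so the insert is level. It is also centred and square.

```bash
python3 -c "
from bench import ctrl,sense
print(sense()['wrist_force']);print(ctrl.hand_in())"
```

```text
[ 0.67350131  0.13545719 -0.42784227]
the job is handed in; nothing more can be done
None
```

The insert is seated over both pins and flat on the stage, as far as my images show, and I have handed the job in. `hand_in` gives no verdict. The clock read about 10.7 s of the 42 s allowed.

**What I did:** With closed fingers I pushed the near edge until the insert stood square against the rail. I then slid it about 27 mm to the right along the rail, pushing on its left edge, until the holes dropped over the pins. After that I took the hand up and away.

**Last checks:**
- **Position:** the hole centres read (33.3, 45.0) and (32.6, -44.6) mm in the stage frame, against pins at (33, ±45). Both pin tips are visible in the holes.
- **Flatness and squareness:** the fitted corners give near and far widths of 160.6 and 160.7 mm at the seated height. The insert is square to within about 0.005 rad.
- **Hand and surroundings:** the wrist force was about 1 N, which is noise, and the hand is clear of the insert. The dish and bottle measured within about 2 mm of their first positions. I did not measure the other items again.

**Things that disagreed:**
- A first reading of the corners by eye gave widths of 162 and 159 mm. The edge fit did not bear that out.
- The finger met the left edge about 7 mm sooner than I expected, because the fingers are wider above the tips. That started the slide early, but did no harm.

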